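# Check the depth of a carved flower through a located plate

### The arm

A 6-joint arm with a two-finger parallel gripper is mounted at the origin on the work surface. World frame = base frame: x ahead of the robot, y to its left, z up, the work surface at z = 0. Lengths are in m, angles in rad, forces in N, time in s.
With the tool pointing down it reaches from about 0.35 to 0.975 m from the base axis. Payload 4.9 kg.
Tool frame: the origin (TCP) lies midway between the tips of the shut fingers; the grasp point (between the pads) lies 19 mm behind it (ctrl.hold_point_z is the distance from the TCP to the grasp point, in m); z points along the fingers, y is the line along which they close (so a half turn about z gives the same grasp; the last joint's range is limited). The gripper opens to 85 mm and grips with 20 to 120 N. Pads are 22 mm wide; open, the fingers measure 114 mm over their backs; the gripper's body (76 mm by 85 mm) begins 54 mm behind the grasp point. The pads swing forward as they close: fully open they stand 13 mm farther back than shut.
Start: joints at [-1.246, 0.053, 1.613, -0, 1.476, -0.119], TCP at [0.268, -0.564, 0.231] pointing down, gripper open.
Joint ranges: [-3.01, 3.01], [-1.01, 2.22], [0.06, 2.58], [-1.02, 4.17], [0.09, 2.62], [-3.14, 3.14]. Speed limits (rad/s): [2.57, 2.57, 3.14, 3.14, 3.14, 3.14].

### API

Orientations are given as a rotation vector (axis times angle).
In Python, from station import status, viewer, finish_job, ctrl gives the robot as it stands.
- The arm moves only by the shell command python3 -m jog 'ROWS' [FORCE]. ROWS is JSON, a list of rows, each a list of 7 numbers: the turn, a rotation vector about the tool's x, y, z each as a share of 5 degrees, from -1 to 1, then the shift along the tool's x, y, z each as a share of 30 mm, from -1 to 1, then the opening, from -1 (shut) to 1 (fully open). A call has 1 to 5 rows; each row shifts and turns the commanded pose from where the row before left it, along the tool's axes as they then stand; what a row does not reach is not made up. A row lasts 1/8 s, in which the tool goes at most 62.5 mm and 10.7 degrees, less where a joint would pass 70% of its speed; a pose out of reach is approached as far as the arm can. A call with a number of a shift or a turn outside -1 to 1 is refused whole. A call with a gripper value outside its range is refused whole. The fingers move at their own pace and stop on an object; FORCE is the grip in N (left out, the last holds). Time passes only in rows, so rows that do not move let the fingers close. It gives the time, the measured TCP pose, the force, the opening and the grip force at its end, in the units of the state.
- status.get_obs(): the state, without advancing time (a new reading comes with each control period).
- viewer.get_image(name): name is "scene" or "top"; returns a dict with "img" (400x640x3 uint8, red, green, blue), "fovy" (degrees; the focal length in pixels is half the picture's height over the tangent of half this angle, whatever the lens; pixels are square), "cx", "cy" (the principal point, pixels), "distortion" ([k1, k2, p1, p2, k3] as OpenCV has them; the pictures are not rectified), "rvec" (rotation vector, rad) and "tvec" (3), from world to camera coordinates, as OpenCV has them. Camera axes: x right, y down, z forward; pixel columns grow to the right and rows downward; lengths in m; the calibration is good to about 2 mm. A picture is of the moment at which its call begins. There is no depth.
- finish_job(): hands the job in; it is judged then, once.
The state is a dict: "t": time; "q": joint angles; "dq": joint speeds; "effort": joint torques, N m; "tool_pos": TCP position; "tool_rot": TCP orientation; "contact_force": force on the tool from outside, world axes, zero at the start; "wrist_torque": the same for the moment, N m; "opening": finger opening in m; "grip_force": force on a finger pad.
Only numpy, scipy, OpenCV 4.12 (cv2) and the standard library are available. Lean on these libraries where they do the work, as an engineer would, in place of code of your own. Each camera call takes 0.05 s, during which the arm holds its last target. There are 200 camera calls.

### The job

Fit the aluminium checking plate over the carving jig's two pins so that it lies flush on both rails with its window over the pencilled cross on the carved flower, and let go of it. Then lift the plunger gauge out of its wooden stand and, through the window, hold it upright with its sprung tip on the centre of the cross, pushing only lightly so that the plunger is about half in and the gauge does not touch the plate. The job finishes while you are holding the gauge there, not letting go; leave the mallet, the gouge and the spare carving where they lie.

Things in the scene. Friction and masses are not known exactly. Their poses are not given: they have to be found in the camera images.
- jig: Carving jig, fixed to the bench: plywood board 220 (x) x 160 (y) x 16 mm with two wooden rails across it at its x ends (each 36 wide, 160 long, centred at x = -88 and +88 mm, tops 42 mm above the bench). Origin: centre of the underside, z up. It carries the carved flower between the rails.
- pin_left (a point): Foot of the steel locating pin on the jig's -x rail, at the rail's top, jig frame (-85, 0, 42) mm; axes as the jig. Both pins: 10 mm diameter, upright, 18 mm tall, the upper 8 mm tapering to 4 mm.
- pin_right (a point): Foot of the same kind of pin on the +x rail, jig frame (85, 0, 42) mm; axes as the jig.
- rosette: The carved wooden flower panel, part of the jig (same origin and axes as the jig). Five petals about a flat round heart 30 mm across, which is its highest part, top 37 mm above the bench: 5 mm below the rails' tops.
- mark (a point): Centre of the dark pencilled cross (16 mm arms) on the flower's flat heart, on its surface, jig frame (0, -28, 37) mm.
- plate: Loose aluminium plate 206 (x) x 130 (y) x 6 mm, 0.32 kg, flat on the bench, within 0.75 rad of the jig's yaw. Origin: centre of underside, z up. 13 mm holes at (-85, 0), (85, 0) mm, 47 mm square window at (0, -28), dark wooden grip bar 70 (x) x 20 (y) mm at (0, 34), from 6 to 42 mm above the underside: pinch it across y. Seated, it has the jig's yaw, underside 42 mm above the bench.
- hole_left (a point): Centre of the plate's -x hole at the underside; it goes over pin_left. Axes as the plate.
- hole_right (a point): Centre of the plate's +x hole at the underside; it goes over pin_right. Axes as the plate.
- stand: Fixed wooden stand block, 80 x 80 x 60 mm tall (with a 110 mm square, 8 mm thick foot), upright 18 mm hole through its middle; the gauge stands in it. Origin: centre of the underside. One of plate and stand lies left of the jig and the other right, either way round.
- gauge: Loose plunger gauge, 0.16 kg, upright in the stand, its shoulder on the stand's top. Black ribbed square body 24 x 24 x 70 mm, small dial on top (3 mm more); below it a steel nose 12 mm in diameter, 34 mm long, then the plunger. Origin: centre of the body's underside (shoulder), z up its axis, x and y square to its faces; grip two facing sides 35 to 50 mm above the origin.
- tip (a point): The rounded end of the plunger (6 mm diameter), on the gauge's axis 50 mm below the gauge's origin when out, 40 mm when fully in. It sticks out 16 mm from the nose.
- plunger (a joint): How far the plunger is pushed in, m: 0 fully out, 0.010 fully in. Spring: starts to move at 1.2 N, about 0.4 N more per mm, 5.2 N fully in, then a hard stop.
- mallet: Bystander: wooden mallet lying beyond the jig, head 60 x 105 x 62 mm, handle 24 mm thick.
- gouge: Bystander: carving gouge about 250 mm long lying beyond the jig.
- spare: Bystander: spare three-lobed wooden carving, about 100 mm across and 50 mm tall, beyond the jig.
Mind the look-alikes: they are no part of the job. There is more than one size of the plate; the job needs the larger.

How it is judged:
On the way, in this order (a step that is already met when the one before it is completed fails the run):
1. the plate lies flush on both rails over both pins, let go, its window over the cross (horizontal distance between hole_left and pin_left below 0.003 m and horizontal distance between hole_right and pin_right below 0.003 m and z of hole_left in the frame of pin_left below 0.002 m and z of hole_right in the frame of pin_right below 0.002 m and angle between plate's own z axis and vertical below 0.03 rad and contact force between the fingers and plate below 0.05 N), for 0.2 s.
2. the gauge is lifted out of the stand (z of gauge in the frame of stand above 0.115 m and contact force between the fingers and gauge above 1 N), for 0.1 s.
At the end, for the whole second after the job is handed in: Plate let go, level, each hole within 3 mm of its pin and 2 mm of the rails; gauge held, upright within 0.12 rad, still, tip within 5 mm of the cross centre, plunger 1.5 to 8.8 mm in, 0.5 to 8 N on the flower, not touching the plate (all of step 1 and distance between tip and mark below 0.005 m and angle between gauge's own z axis and vertical below 0.12 rad and value of joint plunger between 0.0015 and 0.0088 m and contact force between gauge and rosette between 0.5 and 8 N and contact force between the fingers and gauge above 1 N and contact force between gauge and plate below 0.3 N and linear speed of gauge below 0.03 m/s); the arm keeps its last pose, push and grip.
It fails at once if a bystander (mallet, gouge or spare carving) is moved more than 25 mm (distance of any of mallet, gouge, spare from where it was at the start of the episode above 0.025 m).
It fails at once if the gauge is pushed on the carving with more than 20 N (contact force between gauge and rosette above 20 N).
It also fails if it takes over 59 s, if anything falls off the work surface, if the arm or the gripper's body presses on something with over 40 N, if the wrist force passes 120 N, or if a joint passes its speed limit or range.

## Working session

There is one attempt and no reset: what is moved stays moved. The work goes in short steps, Python scripts to look and compute and a shell command to move; the robot and the scene stay as the last step left them, time stands still between calls to the robot, and variables do not carry over. Pictures are saved under pics/ and viewed, at most 10 in all, crops included, and the job is handed in when it is done.

```bash
ls; mkdir -p pics
python3 - <<'E'
from station import status, viewer, ctrl
import cv2
for n in("scene","top"):
    d=viewer.get_image(n); cv2.imwrite(f"pics/{n}0.png",d["img"][:,:,::-1]); d.pop("img"); print(n,d)
print(status.get_obs(), ctrl.hold_point_z)
E
```

```text
pics
scene {'fovy': 55.733384635911555, 'cx': 309.23751550250904, 'cy': 201.94432206044777, 'distortion': array([-0.02297616,  0.        ,  0.        ,  0.        ,  0.        ]), 'rvec': array([ 2.03641041,  0.9820698 , -0.50804185]), 'tvec': array([-0.32009149, -0.15285219,  1.44117043])}
top {'fovy': 45.26762461960337, 'cx': 319.015577337523, 'cy': 204.7866698672584, 'distortion': array([-0.05585855,  0.        ,  0.        ,  0.        ,  0.        ]), 'rvec': array([ 2.12040376, -2.18233056,  0.17131527]), 'tvec': array([0.0193313 , 0.52526821, 1.43622243])}
{'t': 0.1, 'q': array([-1.24602550e+00,  5.32778888e-02,  1.61415855e+00,  3.61076257e-05,
        1.47604778e+00, -1.19013487e-01]), 'dq': array([ 0.00057029, -0.00060268, -0.00319426, -0.00117363, -0.00223821,
        0.00096118]), 'effort': array([ 2.31251770e-04, -3.94902849e+01, -3.71364319e+01, -1.08902061e-04,
        3.94660601e-03, -3.56278868e-06]), 'tool_pos': array([ 0.26816691, -0.56390746,  0.23019291]), 'tool_rot': array([-3.06273168e+00, -6.90968284e-01,  2.48830747e-04]), 'contact_force': array([-0.22272949,  0.86347262, -0.03897544]), 'wrist_torque': array([-0.01694085,  0.02348461,  0.0480971 ]), 'grip_force': 0.0, 'opening': 0.08557512697535959} 0.0187
```

View pics/scene0.png

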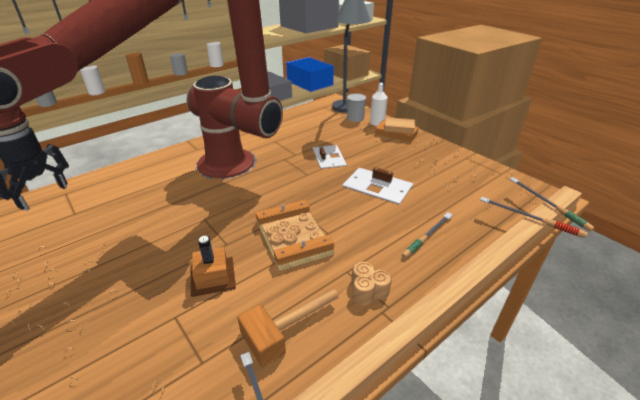

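View pics/top0.png

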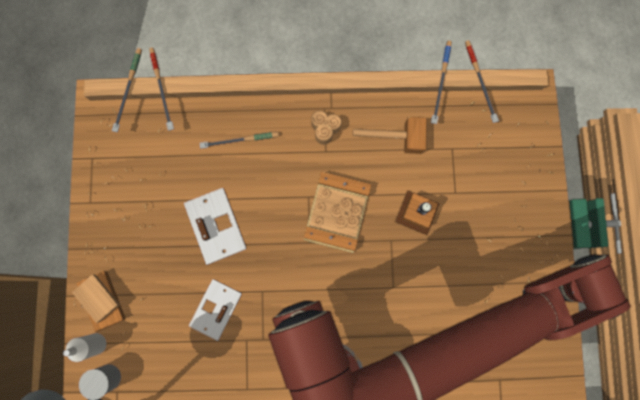

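Run:
```python
import cv2
def crop(n,x0,y0,x1,y1,s,o):
    im=cv2.imread(f"pics/{n}.png")[y0:y1,x0:x1]
    im=cv2.resize(im,None,fx=s,fy=s,interpolation=cv2.INTER_CUBIC)
    for x in range((x0+9)//10*10,x1,10):
        cv2.line(im,(int((x-x0+.5)*s),0),(int((x-x0+.5)*s),6 if x%50 else 14),(0,0,255),1)
        if x%20==0: cv2.putText(im,str(x),(int((x-x0+.5)*s)-10,24),0,.35,(0,0,255),1)
    for y in range((y0+9)//10*10,y1,10):
        cv2.line(im,(0,int((y-y0+.5)*s)),(8,int((y-y0+.5)*s)),(0,0,255),1)
        cv2.putText(im,str(y),(10,int((y-y0+.5)*s)+4),0,.35,(0,0,255),1)
    cv2.imwrite(o,im)
crop("top0",178,162,444,270,3,"pics/t1.png")
crop("scene0",185,165,417,300,3.4,"pics/s1.png")
```

```text
(no output)
```

View pics/t1.png

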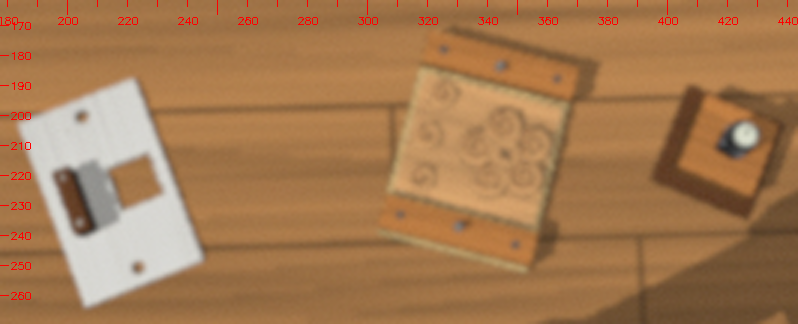

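View pics/s1.png

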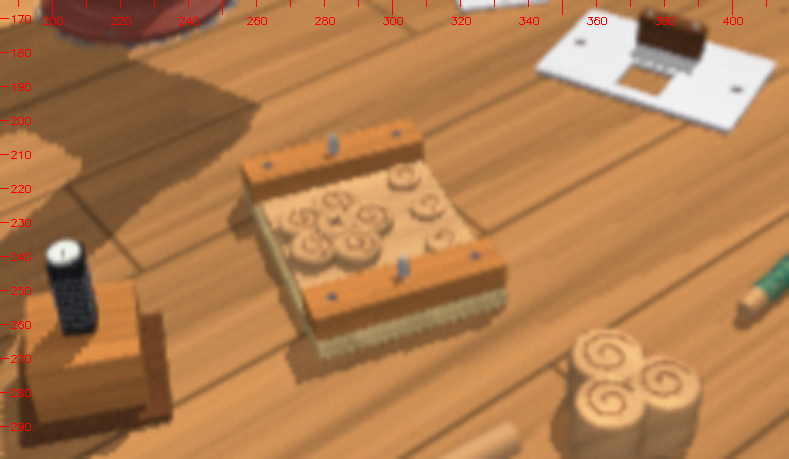

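```bash
cat > h.py <<'E'
import numpy as np, cv2
from scipy.optimize import least_squares
from scipy.spatial.transform import Rotation as R
from station import status, viewer, ctrl
def cam(n):
    d=viewer.get_image(n); return d
def proj(d,P):
    f=200/np.tan(np.radians(d["fovy"])/2)
    K=np.array([[f,0,d["cx"]],[0,f,d["cy"]],[0,0,1]])
    return cv2.projectPoints(np.asarray(P,float).reshape(-1,3),d["rvec"],d["tvec"],K,d["distortion"])[0][:,0]
def place(p,P):  # p = x,y,z,yaw ; P in mm
    return R.from_euler("z",p[3]).apply(np.asarray(P,float)/1e3)+p[:3]
def fit(obs,p0):  # obs: list of (cam, modelpts mm, pixels)
    fn=lambda p:np.concatenate([(proj(d,place(p,M))-np.array(u)).ravel() for d,M,u in obs])
    s=least_squares(fn,p0,loss="soft_l1",x_scale=[.1,.1,.1,1])
    return s.x,fn(s.x).reshape(-1,2)
E
cat > fit1.py <<'E'
from h import *
T,S=cam("top"),cam("scene")
t=lambda L:np.array(L)/3+[177.5,161.5]
s=lambda L:np.array(L)/3.4+[184.5,164.5]
np.set_printoptions(precision=4,suppress=True)
Pl=[[103,65,6],[103,-65,6],[-103,-65,6],[-103,65,6],[85,0,6],[-85,0,6],[23.5,-4.5,6],[23.5,-51.5,6],[-23.5,-51.5,6],[-23.5,-4.5,6]]
a=t([(17,124),(135,78),(204,260),(85,307),(81,117),(138,267),(110,170),(150,153),(163,193),(122,208)])
# scene: which corner is which is resolved by projecting an initial guess
p,r=fit([(T,Pl,a)],[.6,.3,0,.35]) if 0 else (np.array([.6,.3,0,.35]),0)
f=lambda p:(proj(T,place([p[0],p[1],0,p[2]],Pl))-a).ravel()
q=least_squares(f,[.6,.3,.35]).x; p=np.array([q[0],q[1],0,q[2]]); print("plate top only",p,np.abs(f(q)).max())
b=s([(593,10),(777,65),(729,132),(536,68),(580,43),(736,90),(634,64),(671,75),(655,96),(617,84)])
pb=proj(S,place(p,Pl)); i=[np.argmin(np.linalg.norm(b-x,axis=1)) for x in pb]; print(i)
p,r=fit([(T,Pl,a),(S,Pl,b[i])],p); print("plate",p,"\n",r.round(1).tolist())
J=[[-70,80,42],[70,80,42],[106,80,42],[106,-80,42],[70,-80,42],[70,-80,42],[-70,-80,42],[-106,80,42],[0,-28,37]]
J=[[106,-80,42],[70,-80,42],[70,80,42],[-70,80,42],[-70,-80,42],[-106,80,42],[0,-28,37]]
a=t([(583,62),(570,101),(420,65),(386,190),(541,230),(377,232),(505,154)])
JS=[[-85,0,42],[-85,0,60],[85,0,42],[85,0,60],[0,-28,37]]
b=s([(332,155),(333,136),(402,277),(403,259),(336,222)])
JC=[[-106,-80,42],[-106,80,42],[-70,80,42],[-70,-80,42],[70,-80,42],[70,80,42],[106,80,42],[106,-80,42]]
c=s([(241,160),(410,120),(422,142),(250,185),(301,288),(494,240),(506,266),(316,317)])
p,r=fit([(T,J,a),(S,JS,b),(S,JC,c)],[.7,0,0,-.25]); print("jig",p,"\n",r.round(1).tolist())
St=[[40,40,60],[40,-40,60],[-40,-40,60],[-40,40,60]]
p,r=fit([(T,St,t([(707,92),(783,123),(757,197),(680,165)])),(S,St[:2],s([(141,357),(141,357)]))][:1],[.65,-.25,0,-.3]); print("stand",p,r.round(1).tolist())
# dial centre triangulated
ut,us=t([(744,135)]),s([(66,250)])
g=least_squares(lambda P:np.concatenate([(proj(T,P)-ut).ravel(),(proj(S,P)-us).ravel()]),[.65,-.25,.13]); print("dial",g.x,g.fun)
E
python3 fit1.py
```

```text
plate top only [0.475  0.3328 0.     0.3543] 1.1597961768868572
[np.int64(1), np.int64(2), np.int64(3), np.int64(0), np.int64(5), np.int64(4), np.int64(7), np.int64(8), np.int64(9), np.int64(6)]
plate [ 0.4749  0.3329 -0.0012  0.3514] 
 [[0.6, -0.2], [-0.1, 0.1], [-0.2, 0.1], [0.2, -0.0], [0.6, -0.2], [0.2, 0.1], [-1.1, -0.3], [-0.4, -0.2], [0.5, 0.4], [0.0, 0.9], [-0.2, -0.2], [0.3, -0.4], [0.0, 0.0], [-0.2, -0.0], [0.1, 0.3], [0.2, -0.0], [1.6, 0.0], [0.7, 0.7], [-1.0, 0.1], [-0.2, -0.7]]
jig [ 0.5068 -0.0513 -0.0013 -0.2803] 
 [[-1.2, 1.6], [0.4, -0.3], [0.2, -1.1], [0.1, 0.9], [-0.6, 0.6], [0.1, -1.6], [0.2, -0.1], [0.5, -0.6], [-0.2, 0.2], [0.5, -0.4], [0.1, -0.1], [-0.3, 0.5], [-0.5, 0.3], [-0.2, -0.4], [0.6, -0.4], [0.2, 0.1], [-0.1, 0.9], [-1.5, -0.8], [0.6, -0.2], [-0.3, 1.4]]
stand [ 0.4942 -0.2974  0.0379 -0.4134] [[0.3, 0.0], [0.1, -0.3], [-0.4, -0.1], [-0.0, 0.4]]
dial [ 0.4983 -0.3013  0.1328] [-0.1362 -0.0538 -0.1185  0.0025]
```

```bash
cat >> h.py <<'E'
np.set_printoptions(precision=4,suppress=True)
PLATE=np.array([.4749,.3329,-.0012,.3514]); JIG=np.array([.5068,-.0513,-.0013,-.2803])
def plan(pos,yaw):
    """tool y axis to point along world direction yaw (mod pi), tool down. prints turn units then shift units in present & target tool axes"""
    o=status.get_obs(); A=R.from_rotvec(o["tool_rot"]); d=np.array(pos)-o["tool_pos"]
    best=None
    for k in (0,np.pi):
        y=np.array([np.cos(yaw+k),np.sin(yaw+k),0]); z=np.array([0,0,-1.]); B=R.from_matrix(np.c_[np.cross(y,z),y,z])
        v=(A.inv()*B).as_rotvec()
        print("turn(5deg)",v/np.radians(5),"q6 after",o["q"][5]+v[2] ,"| shift now-axes",A.inv().apply(d)/.03,"target-axes",B.inv().apply(d)/.03)
    print("t",o["t"],"pos",o["tool_pos"],"F",o["contact_force"],"open",o["opening"],"grip",o["grip_force"])
E
python3 - <<'E'
from h import *
g=place(PLATE,[0,34,0]); print("bar",g)
A=R.from_rotvec(status.get_obs()["tool_rot"]).as_matrix(); print(A)
plan([g[0],g[1],.10],PLATE[3]+np.pi/2)
plan([.48,-.25,.23],PLATE[3]+np.pi/2)
E
```

```text
bar [ 0.4632  0.3648 -0.0012]
[[ 0.9031  0.4294 -0.0004]
 [ 0.4294 -0.9031  0.0012]
 [ 0.0001 -0.0013 -1.    ]]
turn(5deg) [  0.0015  -0.022  -34.9408] q6 after -3.168154246518458 | shift now-axes [ 19.1636 -25.1678   4.3852] target-axes [-16.7589  26.8347   4.3509]
turn(5deg) [-0.0144 -0.001   1.0592] q6 after -0.02656219520422555 | shift now-axes [ 19.1636 -25.1678   4.3852] target-axes [ 16.7589 -26.8347   4.3509]
t 0.2 pos [ 0.2683 -0.5641  0.2305] F [0.5166 0.0656 0.8141] open 0.08568496884639928 grip 0.0
turn(5deg) [  0.0015  -0.022  -34.9408] q6 after -3.168154246518458 | shift now-axes [10.8699 -6.4243  0.0271] target-axes [-10.2305   7.4001   0.0175]
turn(5deg) [-0.0144 -0.001   1.0592] q6 after -0.02656219520422555 | shift now-axes [10.8699 -6.4243  0.0271] target-axes [10.2305 -7.4001  0.0175]
t 0.2 pos [ 0.2683 -0.5641  0.2305] F [0.5166 0.0656 0.8141] open 0.08568496884639928 grip 0.0
```

```bash
python3 -m jog '[[0,0,1,0,0,0,1],[0,0,0.06,1,-0.74,0,1],[0,0,0,1,-0.74,0,1],[0,0,0,1,-0.74,0,1],[0,0,0,1,-0.74,0,1]]' 60; for i in 1; do python3 -m jog '[[0,0,0,1,-0.74,0,1],[0,0,0,1,-0.74,0,1],[0,0,0,1,-0.74,0,1],[0,0,0,1,-0.74,0,1],[0,0,0,1,-0.74,0,1]]'; python3 -m jog '[[0,0,0,1,-0.74,0,1],[0,0,0,0.3,-1,0,1],[0,0,0,0.3,-1,0,1],[0,0,0,0.3,-1,0,1],[0,0,0,0.3,-1,0,1]]'; python3 -m jog '[[0,0,0,0.3,-1,0,1],[0,0,0,0.3,-1,0,1],[0,0,0,0.3,-1,0,1],[0,0,0,0.3,-1,0,1],[0,0,0,0.3,-1,0,1]]'; python3 -m jog '[[0,0,0,0.3,-1,0,1],[0,0,0,0.3,-1,0,1],[0,0,0,0.3,-1,0,1],[0,0,0,0.3,-1,0,1],[0,0,0,0.3,-1,0,1]]'; done
python3 - <<'E'
from h import *
g=place(PLATE,[0,34,0]); plan([g[0],g[1],.10],PLATE[3]+np.pi/2)
E
```

```text
t: 0.82
tool_pos: [0.3508, -0.4385, 0.231]
tool_rot: [-3.093, -0.549, 0.0]
contact_force: [0.6, -0.7, 0.3]
opening: 0.0853
grip_force: 0.0
t: 1.45
tool_pos: [0.4534, -0.2826, 0.2312]
tool_rot: [-3.093, -0.549, 0.0]
contact_force: [0.6, -0.9, 0.4]
opening: 0.0853
grip_force: 0.0
t: 2.08
tool_pos: [0.4657, -0.1265, 0.2311]
tool_rot: [-3.093, -0.549, 0.0]
contact_force: [0.1, 0.1, -0.9]
opening: 0.0853
grip_force: 0.0
t: 2.7
tool_pos: [0.4563, 0.0297, 0.2312]
tool_rot: [-3.093, -0.549, -0.0]
contact_force: [0.4, 0.2, -0.1]
opening: 0.0854
grip_force: 0.0
t: 3.32
tool_pos: [0.447, 0.1861, 0.2312]
tool_rot: [3.093, 0.549, -0.0]
contact_force: [0.4, -0.5, -0.2]
opening: 0.0854
grip_force: 0.0
turn(5deg) [ 0.0006 -0.0003 35.9993] q6 after 4.601601073880313 | shift now-axes [ 2.5591 -5.4084  4.3723] target-axes [-2.5593  5.4082  4.3724]
turn(5deg) [ 0.0002  0.0004 -0.0007] q6 after 1.460008420768768 | shift now-axes [ 2.5591 -5.4084  4.3723] target-axes [ 2.5593 -5.4082  4.3724]
t 3.325 pos [0.447  0.1861 0.2312] F [ 0.3548 -0.5067 -0.1821] open 0.08542349784024246 grip 0.0
```

```bash
python3 -m jog '[[0,0,0,0.43,-0.9,0.5,1],[0,0,0,0.43,-0.9,0.5,1],[0,0,0,0.43,-0.9,0.5,1],[0,0,0,0.43,-0.9,0.5,1],[0,0,0,0.43,-0.9,0.5,1]]';  python3 -m jog '[[0,0,0,0.41,-0.91,0.5,1],[0,0,0,0,0,0.9,1],[0,0,0,0,0,1,1],[0,0,0,0,0,1,1],[0,0,0,0,0,0,1]]'
python3 - <<'E'
from h import *
g=place(PLATE,[0,34,0]); plan([g[0],g[1],.010],PLATE[3]+np.pi/2)
E
```

```text
t: 3.95
tool_pos: [0.4612, 0.3349, 0.1556]
tool_rot: [3.093, 0.549, -0.0]
contact_force: [0.6, -0.1, 0.7]
opening: 0.0851
grip_force: 0.0
t: 4.58
tool_pos: [0.4612, 0.3625, 0.0511]
tool_rot: [3.091, 0.549, -0.01]
contact_force: [-0.6, -0.5, 0.4]
opening: 0.0852
grip_force: 0.0
turn(5deg) [ 0.1191 -0.0226 35.9982] q6 after 4.900265847229425 | shift now-axes [ 0.098  -0.0518  1.3689] target-axes [-0.089   0.0501  1.3695]
turn(5deg) [ 0.0144  0.0758 -0.0016] q6 after 1.75869101117845 | shift now-axes [ 0.098  -0.0518  1.3689] target-axes [ 0.089  -0.0501  1.3695]
t 4.575 pos [0.4612 0.3625 0.0511] F [-0.574  -0.516   0.3886] open 0.08524470069463384 grip 0.0
```

```bash
python3 -m jog '[[0,0,0,0,0,0.7,1],[0,0,0,0,0,0.67,1],[0,0,0,0,0,0,1]]'
python3 - <<'E'
from h import *
g=place(PLATE,[0,34,0]); plan([g[0],g[1],.010],PLATE[3]+np.pi/2); print(status.get_obs()["q"])
T=cam("top")
im=T["img"][:,:,::-1]; cv2.imwrite("pics/t2.png",cv2.resize(im[170:290,160:320],None,fx=5,fy=5,interpolation=2))
E
```

```text
t: 4.95
tool_pos: [0.462, 0.3629, 0.0108]
tool_rot: [3.092, 0.549, -0.006]
contact_force: [-0.5, -0.0, -0.0]
opening: 0.0856
grip_force: 0.0
turn(5deg) [ 0.0762 -0.0143 35.9978] q6 after 4.900201613517144 | shift now-axes [ 0.0602 -0.0459  0.0279] target-axes [-0.0601  0.0459  0.0282]
turn(5deg) [ 0.0091  0.0485 -0.0022] q6 after 1.7586162425892138 | shift now-axes [ 0.0602 -0.0459  0.0279] target-axes [ 0.0601 -0.0459  0.0282]
t 4.95 pos [0.462  0.3629 0.0108] F [-0.5475 -0.0303 -0.0313] open 0.08564898582742034 grip 0.0
[0.5392 0.2037 1.8446 0.     1.0977 1.7588]
```

```bash
python3 -m jog '[[0,0,0,0,0,0,-1],[0,0,0,0,0,0,-1],[0,0,0,0,0,0,-1],[0,0,0,0,0,0,-1],[0,0,0,0,0,0,-1]]' 80; python3 -m jog '[[0,0,0,0,0,0,-1],[0,0,0,0,0,0,-1],[0,0,0,0,0,0,-1]]'
python3 - <<'E'
from h import *
g=place(PLATE,[0,34,0]); plan([g[0],g[1],.010],PLATE[3]+np.pi/2); print(status.get_obs()["tool_rot"])
E
```

```text
t: 5.62
tool_pos: [0.464, 0.3644, 0.0141]
tool_rot: [-3.092, -0.549, -0.002]
contact_force: [-0.9, 1.4, 3.7]
opening: 0.0187
grip_force: 80.2
t: 6.0
tool_pos: [0.464, 0.3644, 0.0141]
tool_rot: [-3.092, -0.549, -0.002]
contact_force: [-0.3, 1.4, 6.1]
opening: 0.0188
grip_force: 80.3
turn(5deg) [-0.023   0.0103 35.9989] q6 after 4.90027185630641 | shift now-axes [-0.0203 -0.0232  0.1351] target-axes [0.0201 0.0233 0.1351]
turn(5deg) [-0.0065 -0.0146 -0.0011] q6 after 1.7586799714142332 | shift now-axes [-0.0203 -0.0232  0.1351] target-axes [-0.0201 -0.0233  0.1351]
t 6.0 pos [0.464  0.3644 0.0141] F [-0.2838  1.3847  6.0873] open 0.018823759591312557 grip 80.25427222251892
[-3.0925 -0.5489 -0.0018]
```

```bash
python3 -m jog '[[0,0,0,0,0,-0.5,-1],[0,0,0,0,0,-0.9,-1],[0,0,0,0,0,-1,-1],[0,0,0,0,0,-1,-1],[0,0,0,0,0,-0.2,-1]]'; python3 -m jog '[[0,0,0.9,0,0,0,-1],[0,0,0.9,0,0,0,-1],[0,0,0.9,0,0,0,-1],[0,0,0.9,0,0,0,-1],[0,0,0.9,0,0,0,-1]]'; python3 -m jog '[[0,0,0.9,0,0,0,-1],[0,0,0.9,0,0,0,-1],[0,0,0.94,0,0,0,-1],[0,0,0,0,0,0,-1]]'
python3 - <<'E'
from h import *
g=place(JIG,[0,34,0]); plan([g[0],g[1],.125],JIG[3]+np.pi/2)
E
```

```text
t: 6.62
tool_pos: [0.4645, 0.3643, 0.1235]
tool_rot: [-3.092, -0.549, -0.006]
contact_force: [0.2, -0.3, -2.8]
opening: 0.0186
grip_force: 79.4
t: 7.25
tool_pos: [0.4623, 0.3631, 0.119]
tool_rot: [3.139, -0.069, -0.005]
contact_force: [-0.1, -0.9, -3.2]
opening: 0.0184
grip_force: 79.3
t: 7.75
tool_pos: [0.4625, 0.3632, 0.1193]
tool_rot: [3.109, -0.438, -0.004]
contact_force: [-0.2, 0.0, -2.6]
opening: 0.0191
grip_force: 79.3
turn(5deg) [ -0.0365   0.0425 -35.9924] q6 after -0.751277861240129 | shift now-axes [ 5.2322 11.7382 -0.1723] target-axes [ -5.2402 -11.7343  -0.1894]
turn(5deg) [0.0271 0.0232 0.0075] q6 after 2.3903109888159673 | shift now-axes [ 5.2322 11.7382 -0.1723] target-axes [ 5.2402 11.7343 -0.1894]
t 7.75 pos [0.4625 0.3632 0.1193] F [-0.1757  0.0334 -2.6075] open 0.019090771867055104 grip 79.29145574569702
```

Twelve-ish rows to over the jig; raise slightly, then look.

```bash
python3 -m jog '[[0,0,0,0.44,0.98,0,-1],[0,0,0,0.44,0.98,0,-1],[0,0,0,0.44,0.98,0,-1],[0,0,0,0.44,0.98,0,-1],[0,0,0,0.44,0.98,-0.1,-1]]'; python3 -m jog '[[0,0,0,0.44,0.98,0,-1],[0,0,0,0.44,0.98,0,-1],[0,0,0,0.44,0.98,0,-1],[0,0,0,0.44,0.98,0,-1],[0,0,0,0.44,0.98,0,-1]]'; python3 -m jog '[[0,0,0,0.42,0.97,0,-1],[0,0,0,0.42,0.96,0,-1],[0,0,0,0,0,0,-1],[0,0,0,0,0,0,-1]]'
cat > look.py <<'E'
from h import *; import sys,pickle
n=sys.argv[1]; T,S=cam("top"),cam("scene"); pickle.dump((T,S),open(f"pics/{n}.pkl","wb"))
a=cv2.resize(T["img"][155:265,285:415],None,fx=3,fy=3,interpolation=2); b=cv2.resize(S["img"][150:290,215:348],None,fx=3,fy=3,interpolation=2)
c=np.zeros((600,800,3),np.uint8); c[:330,:390]=a; c[:420,400:799]=b; cv2.imwrite(f"pics/{n}.png",c[:420,:,::-1])
E
python3 look.py a
python3 - <<'E'
from h import *
g=place(JIG,[0,34,0]); plan([g[0],g[1],.075],JIG[3]+np.pi/2)
E
```

```text
t: 8.38
tool_pos: [0.4854, 0.2031, 0.123]
tool_rot: [3.11, -0.436, -0.003]
contact_force: [-0.0, 0.2, -1.3]
opening: 0.0185
grip_force: 79.5
t: 9.0
tool_pos: [0.5083, 0.0438, 0.1233]
tool_rot: [3.111, -0.437, -0.002]
contact_force: [1.0, 1.1, -3.1]
opening: 0.0186
grip_force: 79.5
t: 9.5
tool_pos: [0.5166, -0.0175, 0.1235]
tool_rot: [-3.11, 0.438, 0.002]
contact_force: [0.7, -0.1, -2.5]
opening: 0.0189
grip_force: 79.6
turn(5deg) [ -0.0164  -0.0029 -35.9872] q6 after -1.4676632487207208 | shift now-axes [-0.0009  0.0564  1.6253] target-axes [ 0.0023 -0.0561  1.6253]
turn(5deg) [-0.0019  0.0105  0.0128] q6 after 1.6739290679169239 | shift now-axes [-0.0009  0.0564  1.6253] target-axes [-0.0023  0.0561  1.6253]
t 9.6 pos [ 0.5167 -0.017   0.1238] F [-0.1767 -1.1813 -3.0461] open 0.018986626728824205 grip 79.58668828010559
```

View pics/a.png

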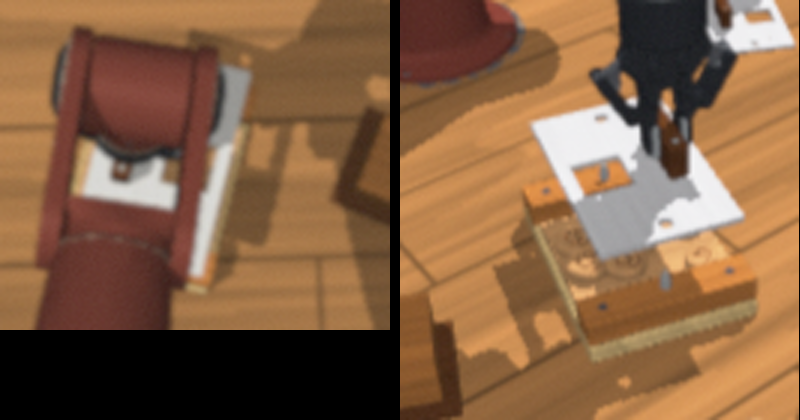

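```bash
cat > hand.py <<'E'
from h import *; import pickle
T,S=pickle.load(open("pics/a.pkl","rb"))
s=lambda L:(np.array(L)-[400,0])/3+[214.5,149.5]
M=[[-103,-65,6],[103,-65,6],[103,65,6],[-85,0,6],[85,0,6],[-23.5,-51.5,6],[-23.5,-4.5,6],[23.5,-4.5,6],[23.5,-51.5,6]]
u=s([(530,123),(600,255),(744,213),(601,117),(666,222),(570,162),(614,157),(635,184),(591,194)])
ut=np.array([(250,72)])/3+[284.5,154.5]; Mt=[M[1]]
z=.1238-.0141-.0012
for zf in (0,1):
  f=lambda p:np.concatenate([(proj(S,place([p[0],p[1],p[2] if zf else z,p[3]],M))-u).ravel(),(proj(T,place([p[0],p[1],p[2] if zf else z,p[3]],Mt))-ut).ravel()])
  q=least_squares(f,[.51,-.05,z,-.28],x_scale=[.1,.1,.1,1],loss="soft_l1"); print(q.x,f(q.x).reshape(-1,2).round(1).tolist())
# 6 dof
f=lambda p:np.concatenate([(proj(S,R.from_rotvec(p[3:]).apply(np.array(M)/1e3)+p[:3])-u).ravel(),(proj(T,R.from_rotvec(p[3:]).apply(np.array(Mt)/1e3)+p[:3])-ut).ravel()])
q=least_squares(f,[.51,-.05,z,0,0,-.28],x_scale=[.1,.1,.1,1,1,1],loss="soft_l1"); print(q.x,f(q.x).reshape(-1,2).round(1).tolist())
o=status.get_obs(); print(R.from_rotvec(o["tool_rot"]).as_matrix()[:,1], JIG)
E
python3 hand.py
```

```text
[ 0.5049 -0.0489  0.1085 -0.2726] [[0.0, 0.1], [0.2, 0.0], [0.1, 0.7], [-0.2, 0.2], [0.0, -0.0], [-0.3, 1.3], [1.2, -1.1], [0.2, -0.5], [-1.8, 0.5], [-0.4, 0.7]]
[ 0.5063 -0.0497  0.1102 -0.2735] [[-0.0, -0.1], [0.2, -0.0], [0.2, 0.6], [-0.2, -0.0], [0.0, -0.1], [-0.4, 1.1], [1.3, -1.3], [0.2, -0.7], [-1.9, 0.4], [-0.1, 0.1]]
[ 0.5063 -0.0498  0.1101 -0.0042 -0.0043 -0.2739] [[-0.0, -0.0], [0.2, -0.2], [0.2, 0.6], [-0.2, 0.2], [0.0, -0.2], [-0.3, 1.2], [1.3, -1.2], [0.2, -0.6], [-1.9, 0.3], [-0.0, 0.1]]
[-0.2756 -0.9613 -0.0002] [ 0.5068 -0.0513 -0.0013 -0.2803]
```

```bash
python3 -m jog '[[0,0,0.08,0.03,0.05,0.5,-1],[0,0,0,0,0,0.5,-1],[0,0,0,0,0,0.5,-1],[0,0,0,0,0,0.05,-1],[0,0,0,0,0,0,-1]]'; python3 look.py b; python3 -m jog '[[0,0,0,0,0,0.1,-1],[0,0,0,0,0,0.1,-1],[0,0,0,0,0,0,-1]]'
```

```text
t: 10.22
tool_pos: [0.5176, -0.0195, 0.0775]
tool_rot: [-3.109, 0.45, 0.0]
contact_force: [-0.3, -0.1, -3.1]
opening: 0.0188
grip_force: 79.5
t: 10.7
tool_pos: [0.5173, -0.0194, 0.0714]
tool_rot: [-3.109, 0.45, 0.001]
contact_force: [-0.7, 0.1, -2.7]
opening: 0.0186
grip_force: 79.5
```

View pics/b.png

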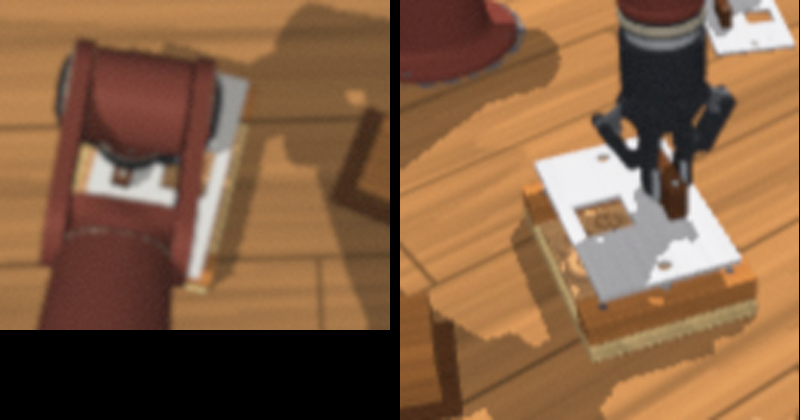

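```bash
python3 -m jog '[[0,0,0,0,0,0.1,-1],[0,0,0,0,0,0.1,-1],[0,0,0,0,0,0,-1]]'; python3 -m jog '[[0,0,0,0,0,0.07,-1],[0,0,0,0,0,0.07,-1],[0,0,0,0,0,0,-1]]'
```

```text
t: 11.08
tool_pos: [0.5172, -0.0194, 0.0652]
tool_rot: [-3.109, 0.45, 0.001]
contact_force: [-0.0, 0.1, -2.6]
opening: 0.0187
grip_force: 79.5
t: 11.45
tool_pos: [0.5174, -0.0194, 0.0612]
tool_rot: [-3.109, 0.45, 0.001]
contact_force: [0.8, 0.7, -3.7]
opening: 0.0188
grip_force: 79.5
```

```bash
python3 -m jog '[[0,0,0,0,0,0.06,-1],[0,0,0,0,0,0.06,-1],[0,0,0,0,0,0,-1]]'; python3 -m jog '[[0,0,0,0,0,0.05,-1],[0,0,0,0,0,0,-1]]'
```

```text
t: 11.82
tool_pos: [0.5175, -0.0194, 0.0577]
tool_rot: [-3.109, 0.45, 0.0]
contact_force: [-1.4, 0.6, -3.1]
opening: 0.0191
grip_force: 79.7
t: 12.08
tool_pos: [0.5175, -0.0194, 0.0563]
tool_rot: [-3.109, 0.45, 0.0]
contact_force: [-1.3, 1.8, -2.2]
opening: 0.0191
grip_force: 79.8
```

```bash
python3 -m jog '[[0,0,0,0,0,0.04,-1],[0,0,0,0,0,0,-1]]'; python3 -m jog '[[0,0,0,0,0,0.03,-1],[0,0,0,0,0,0,-1]]'
```

```text
t: 12.32
tool_pos: [0.5175, -0.0194, 0.056]
tool_rot: [-3.109, 0.45, 0.001]
contact_force: [-5.8, 1.4, 3.8]
opening: 0.0188
grip_force: 80.8
t: 12.58
tool_pos: [0.5175, -0.0194, 0.056]
tool_rot: [-3.109, 0.45, 0.002]
contact_force: [-8.5, 2.7, 9.2]
opening: 0.0191
grip_force: 81.5
```

```bash
python3 -m jog '[[0,0,0,0,0,-0.03,0],[0,0,0,0,0,0,0],[0,0,0,0,0,0,0]]' 40; python3 -m jog '[[0,0,0,0,0,-0.5,0],[0,0,0,0,0,-1,0],[0,0,0,0,0,-1,0],[0,0,0,0,0,-1,0],[0,0,0,0,0,-1,0]]'; python3 -m jog '[[0,0,0,0,1,0,0],[0,0,0,0,1,0,0],[0,0,0,0,1,0,0],[0,0,0,0,1,0,0],[0,0,0,0,1,0,0]]'
python3 - <<'E'
from h import *; import pickle
T,S=cam("top"),cam("scene"); pickle.dump((T,S),open("pics/c.pkl","wb"))
a=cv2.resize(T["img"][165:260,290:425],None,fx=2.9,fy=2.9,interpolation=2); b=cv2.resize(S["img"][160:290,190:340],None,fx=2.6,fy=2.6,interpolation=2)
c=np.zeros((340,800,3),np.uint8); c[:a.shape[0],:a.shape[1]]=a; c[:b.shape[0],400:400+b.shape[1]]=b; cv2.imwrite("pics/c.png",c[:,:,::-1])
plan([.4983,-.3013,.2],0)
E
```

```text
t: 12.95
tool_pos: [0.518, -0.0197, 0.0554]
tool_rot: [3.109, -0.45, 0.001]
contact_force: [-0.2, -1.0, 0.5]
opening: 0.0428
grip_force: 0.0
t: 13.58
tool_pos: [0.5178, -0.0196, 0.1925]
tool_rot: [3.109, -0.45, 0.003]
contact_force: [0.4, -0.3, -0.1]
opening: 0.0428
grip_force: 0.0
t: 14.2
tool_pos: [0.475, -0.1644, 0.1915]
tool_rot: [3.108, -0.45, 0.003]
contact_force: [0.2, 0.6, 0.0]
opening: 0.0426
grip_force: 0.0
turn(5deg) [  0.0241  -0.0009 -21.3314] q6 after -0.4829428945447416 | shift now-axes [ 2.0509  4.1138 -0.2789] target-axes [-4.5287  0.7854 -0.2862]
turn(5deg) [-0.0008 -0.0222 14.6686] q6 after 2.6586488127270664 | shift now-axes [ 2.0509  4.1138 -0.2789] target-axes [ 4.5287 -0.7854 -0.2862]
t 14.3 pos [ 0.4747 -0.1654  0.1914] F [ 0.1836  0.6281 -0.0494] open 0.04286460297500076 grip 0.0
```

View pics/c.png

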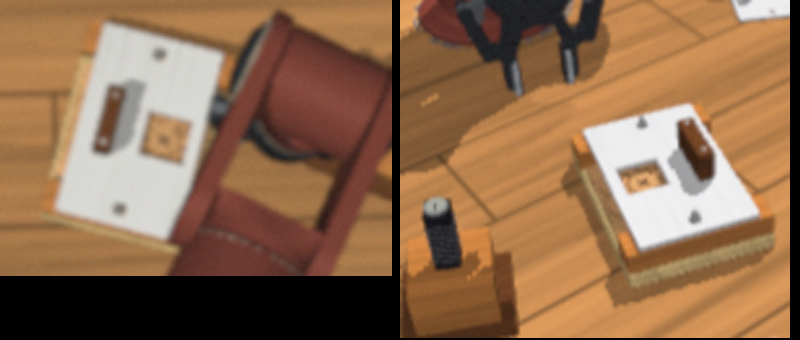

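Run:
```python
import cv2, numpy as np
t=cv2.imread("pics/top0.png"); s=cv2.imread("pics/scene0.png")
a=cv2.resize(t[186:236,394:444],None,fx=8,fy=8,interpolation=2); b=cv2.resize(s[230:297,188:238],None,fx=8,fy=8,interpolation=2)
c=np.zeros((540,800,3),np.uint8); c[:400,:400]=a; c[:536,400:]=b; cv2.imwrite("pics/g.png",c)
```

```text
(no output)
```

View pics/g.png

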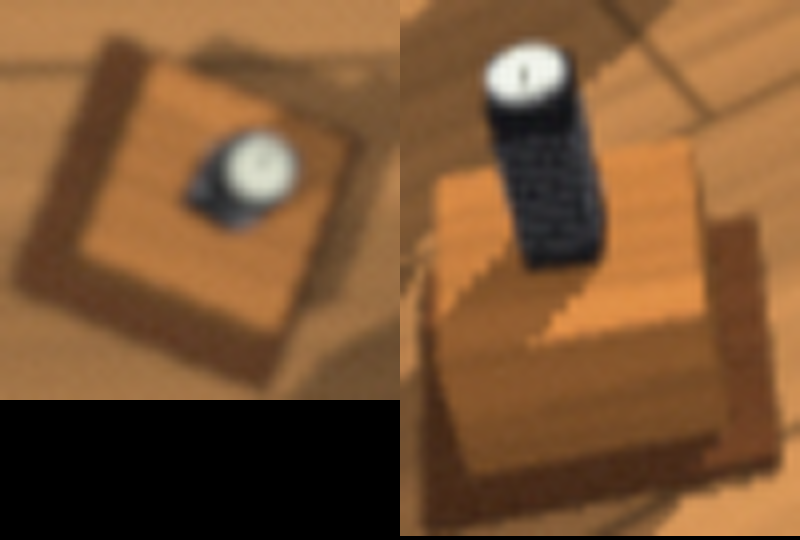

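Run:
```python
from h import *; import pickle
T,S=pickle.load(open("pics/c.pkl","rb"))
t=lambda L:np.array(L)/8+[393.5,185.5]
s=lambda L:(np.array(L)-[400,0])/8+[187.5,229.5]
# gauge: dial centre + bottom corners
ut=t([(262,167),(185,200),(240,230)]); us=s([(527,75),(527,268),(600,262)])
def f(p,z0=.0):
    c=place([p[0],p[1],z0,p[2]],[[12,12,60],[12,-12,60],[-12,-12,60],[-12,12,60],[0,0,133]])
    a,b=proj(T,c),proj(S,c)
    bot=lambda q,u:np.concatenate([q[4]-u[0]]+[ (q[np.argmin(np.linalg.norm(q[:4]-x,axis=1))]-x)*.7 for x in u[1:]])
    return np.concatenate([bot(a,ut),bot(b,us)])
for y0 in(-.8,-.6,-.4,-.2,0,.2):
    r=least_squares(f,[.4983,-.3013,y0],x_scale=[.01,.01,.1]); print(r.x,r.cost,r.fun.round(1))
St=[[40,40,60],[40,-40,60],[-40,-40,60],[-40,40,60]]
us=t([(155,62),(355,150),(275,330),(80,255)])
r=least_squares(lambda p:(proj(T,place([p[0],p[1],0,p[2]],St))-us).ravel(),[.5,-.3,-.4]); print("stand",r.x,r.fun.round(1))
plan([.4983,-.3013,.2],1.12)
```

```text
[ 0.499  -0.3039 -0.4747] 1.762712589829175 [ 0.  -0.2 -0.8  0.7 -0.5  0.4 -0.5 -0.3 -0.2  1.1  0.4  0.6]
[ 0.499  -0.3039 -0.4747] 1.7627125899305953 [ 0.  -0.2 -0.8  0.7 -0.5  0.4 -0.5 -0.3 -0.2  1.1  0.4  0.6]
[ 0.499  -0.3039 -0.4747] 1.7627125898557348 [ 0.  -0.2 -0.8  0.7 -0.5  0.4 -0.5 -0.3 -0.2  1.1  0.4  0.6]
[ 0.499  -0.3039 -0.4747] 1.762712589820527 [ 0.  -0.2 -0.8  0.7 -0.5  0.4 -0.5 -0.3 -0.2  1.1  0.4  0.6]
[ 0.499  -0.3039 -0.4747] 1.762712589872397 [ 0.  -0.2 -0.8  0.7 -0.5  0.4 -0.5 -0.3 -0.2  1.1  0.4  0.6]
[ 0.4981 -0.304   0.1579] 10.513696672639952 [ 0.1  0.1 -0.4 -2.6  1.4 -0.9 -0.7 -0.5 -1.5 -1.8  1.6 -1.6]
stand [ 0.4967 -0.3033 -0.4371] [ 0.4  0.  -0.4 -0.7  0.   0.8  0.  -0.2]
turn(5deg) [  0.0269   0.0155 -34.1657] q6 after -1.6029423056248433 | shift now-axes [ 2.0509  4.1138 -0.2789] target-axes [-2.68   -3.7341 -0.2862]
turn(5deg) [ 0.0104 -0.018   1.8343] q6 after 1.5386491392315496 | shift now-axes [ 2.0509  4.1138 -0.2789] target-axes [ 2.68    3.7341 -0.2862]
t 14.3 pos [ 0.4747 -0.1654  0.1914] F [ 0.1836  0.6281 -0.0494] open 0.04286460297500076 grip 0.0
```

```bash
python3 -m jog '[[0,0,0.98,0,0,0,0.3],[0,0,0.97,0,0,0,0.3],[0,0,0,0.67,0.95,0,0.3],[0,0,0,0.67,0.95,0,0.3],[0,0,0,0.67,0.95,0,0.3]]'; python3 -m jog '[[0,0,0,0.6,0.9,0,0.3],[0,0,0,0,0,0,0.3],[0,0,0,0,0,0,0.3]]'
python3 - <<'E'
from h import *
plan([.4985,-.303,.083],1.11)
E
```

```text
t: 14.92
tool_pos: [0.4921, -0.267, 0.1911]
tool_rot: [-3.06, 0.711, -0.002]
contact_force: [0.3, 0.8, -0.3]
opening: 0.056
grip_force: 0.0
t: 15.3
tool_pos: [0.4958, -0.298, 0.1905]
tool_rot: [-3.059, 0.712, -0.0]
contact_force: [-0.4, 0.0, -0.7]
opening: 0.0554
grip_force: 0.0
turn(5deg) [ -0.0015  -0.0093 -35.959 ] q6 after -1.7801200152609225 | shift now-axes [0.1548 0.1119 3.5827] target-axes [-0.1548 -0.1095  3.5827]
turn(5deg) [-0.0059  0.001   0.041 ] q6 after 1.361472531200656 | shift now-axes [0.1548 0.1119 3.5827] target-axes [0.1548 0.1095 3.5827]
t 15.3 pos [ 0.4958 -0.298   0.1905] F [-0.3988  0.009  -0.6848] open 0.05538896364932548 grip 0.0
```

```bash
python3 -m jog '[[0,0,0,0.15,0.11,0.2,0.3],[0,0,0,0,0,0.9,0.3],[0,0,0,0,0,0.9,0.3],[0,0,0,0,0,0.8,0.3],[0,0,0,0,0,0.78,0.3]]' 40; python3 -m jog '[[0,0,0,0,0,0,-1],[0,0,0,0,0,0,-1],[0,0,0,0,0,0,-1],[0,0,0,0,0,0,-1],[0,0,0,0,0,0,-1]]' 40
python3 - <<'E'
from h import *
plan([.4985,-.303,.083],1.11)
E
```

```text
t: 15.92
tool_pos: [0.4982, -0.3029, 0.0816]
tool_rot: [-3.06, 0.711, 0.001]
contact_force: [0.9, -0.2, -0.1]
opening: 0.0556
grip_force: 0.0
t: 16.55
tool_pos: [0.4983, -0.3039, 0.0832]
tool_rot: [3.059, -0.713, 0.001]
contact_force: [0.7, -0.9, 0.6]
opening: 0.0233
grip_force: 42.1
turn(5deg) [  0.011    0.0021 -35.9643] q6 after -1.785150360372599 | shift now-axes [-0.0077 -0.0302  0.006 ] target-axes [0.0078 0.0302 0.006 ]
turn(5deg) [ 0.0013 -0.007   0.0357] q6 after 1.3564421405500366 | shift now-axes [-0.0077 -0.0302  0.006 ] target-axes [-0.0078 -0.0302  0.006 ]
t 16.55 pos [ 0.4983 -0.3039  0.0832] F [ 0.7192 -0.8595  0.6339] open 0.02333744397611528 grip 42.134907245635986
```

```bash
python3 -m jog '[[0,0,0,0,0,-0.3,-1],[0,0,0,0,0,-0.9,-1],[0,0,0,0,0,-0.9,-1],[0,0,0,0,0,-0.9,-1],[0,0,0,0,0,-0.8,-1]]'; python3 -m jog '[[0,0,0,0,0,0,-1],[0,0,0,0,0,0,-1]]'
python3 - <<'E'
from h import *
m=place(JIG,[0,-28,37]); print(m)
plan([m[0],m[1],.195],1.11)
E
```

```text
t: 17.18
tool_pos: [0.4984, -0.304, 0.1987]
tool_rot: [3.059, -0.713, 0.002]
contact_force: [0.4, 0.9, -1.1]
opening: 0.0238
grip_force: 42.1
t: 17.42
tool_pos: [0.4978, -0.3035, 0.1959]
tool_rot: [-3.059, 0.713, 0.002]
contact_force: [-0.2, 0.3, -2.5]
opening: 0.0236
grip_force: 42.1
[ 0.4991 -0.0782  0.0357]
turn(5deg) [ -0.0212  -0.0047 -35.9645] q6 after -1.7851445894707212 | shift now-axes [-3.2801 -6.7554  0.0369] target-axes [3.301  6.7453 0.0312]
turn(5deg) [-0.003   0.0135  0.0355] q6 after 1.3564474917344378 | shift now-axes [-3.2801 -6.7554  0.0369] target-axes [-3.301  -6.7453  0.0312]
t 17.425 pos [ 0.4978 -0.3035  0.1959] F [-0.2006  0.2586 -2.5493] open 0.023638232230066537 grip 42.073692083358765
```

```bash
python3 -m jog '[[0,0,0,-0.47,-0.965,0,-1],[0,0,0,-0.47,-0.965,0,-1],[0,0,0,-0.47,-0.965,0,-1],[0,0,0,-0.47,-0.965,0,-1],[0,0,0,-0.47,-0.965,0,-1]]'; python3 -m jog '[[0,0,0,-0.47,-0.965,0.3,-1],[0,0,0,-0.47,-0.965,0.8,-1],[0,0,0,0,0,0.7,-1],[0,0,0,0,0,0.3,-1],[0,0,0,0,0,0,-1]]'
python3 - <<'E'
from h import *; import pickle
plan([.4991,-.0782,.104],1.11)
T,S=cam("top"),cam("scene"); pickle.dump((T,S),open("pics/d.pkl","wb"))
a=cv2.resize(T["img"][180:240,310:390],None,fx=4,fy=4,interpolation=2); b=cv2.resize(S["img"][165:255,245:315],None,fx=6,fy=6,interpolation=2)
c=np.zeros((540,760,3),np.uint8); c[:240,:320]=a; c[:540,330:750]=b; cv2.imwrite("pics/d.png",c[:,:,::-1])
E
```

```text
t: 18.05
tool_pos: [0.4979, -0.1414, 0.1948]
tool_rot: [-3.059, 0.713, 0.005]
contact_force: [0.0, 0.8, -1.4]
opening: 0.0235
grip_force: 41.9
t: 18.68
tool_pos: [0.4983, -0.0784, 0.1324]
tool_rot: [-3.059, 0.713, 0.004]
contact_force: [-0.3, 0.3, -1.2]
opening: 0.0236
grip_force: 42.0
turn(5deg) [ -0.0504   0.0079 -35.969 ] q6 after -1.4136164739164716 | shift now-axes [ 0.0245 -0.0172  0.9464] target-axes [-0.0218  0.0168  0.9465]
turn(5deg) [0.0051 0.0321 0.0309] q6 after 1.72797302542284 | shift now-axes [ 0.0245 -0.0172  0.9464] target-axes [ 0.0218 -0.0168  0.9465]
t 18.675 pos [ 0.4983 -0.0784  0.1324] F [-0.2564  0.2516 -1.2421] open 0.02363120395151911 grip 42.00181245803833
```

View pics/d.png

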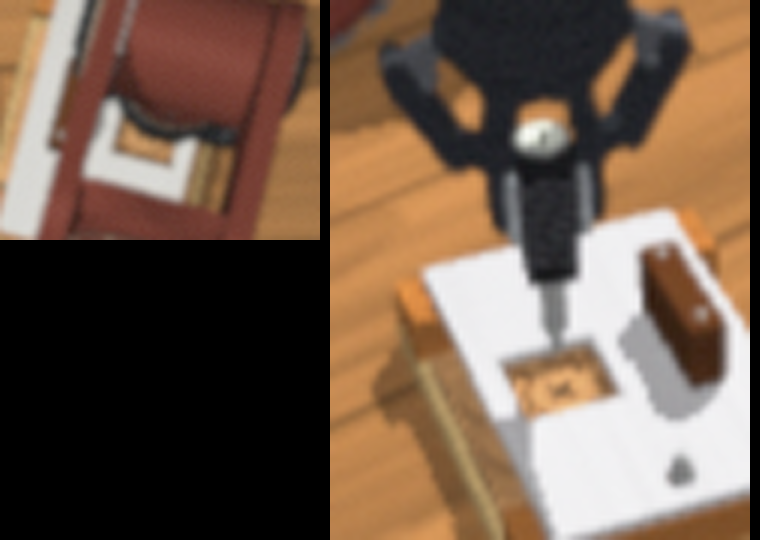

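Run:
```python
from h import *; import pickle
T,S=pickle.load(open("pics/d.pkl","rb"))
o=status.get_obs(); p=o["tool_pos"]
A=R.from_rotvec(o["tool_rot"]); 
px=lambda x,y:np.array([(x-330)/6+244.5,y/6+164.5])
for n,u,z in(("tip",px(557,347),p[2]-.0732),("shoulder",px(553,280),p[2]-.0232),("dial",px(543,140),p[2]-.0232+.073),("cross",px(564,388),.0357)):
    r=least_squares(lambda q:(proj(S,[q[0],q[1],z])-u).ravel(),[.5,-.08],x_scale=.01); print(n,z,r.x)
print("tcp",p,"tool z",A.as_matrix()[:,2])
```

```text
tip 0.061093979699708076 [ 0.495  -0.0761]
shoulder 0.11109397969970808 [ 0.5065 -0.083 ]
dial 0.1840939796997081 [ 0.503  -0.0807]
cross 0.0357 [ 0.4959 -0.0744]
tcp [ 0.4995 -0.0789  0.1343] tool z [ 0.0006 -0.0002 -1.    ]
```

Run:
```python
from h import *; import pickle
T,S=pickle.load(open("pics/d.pkl","rb"))
p=np.array([.4986,-.0786,.1330])
for n,z in(("tip",-.0732),("noseend",-.0572),("shoulder",-.0232),("dial",.0498)):
    q=proj(S,p+[0,0,z])[0]; print(n,q,(q-[244.5,164.5])*6+[330,0])
q=proj(S,place(JIG,[0,-28,37]))[0]; print("cross",q,(q-[244.5,164.5])*6+[330,0])
print(proj(S,p+[.005,0,-.0732])[0]-proj(S,p+[0,0,-.0732])[0],proj(S,p+[0,.005,-.0732])[0]-proj(S,p+[0,0,-.0732])[0])
g=S["img"][218:236,272:296].sum(2)//3
print("cols",list(range(272,296)))
for i,r in enumerate(g): print(218+i,*r)
```

```text
tip [282.3647 223.7091] [557.1882 355.2548]
noseend [282.0449 219.2525] [555.2695 328.5149]
shoulder [281.346  209.5035] [551.0762 270.0212]
dial [279.7504 187.1996] [541.5022 136.1976]
cross [283.0426 230.2948] [561.2559 394.7689]
[1.0338 0.9045] [ 1.4741 -0.728 ]
cols [272, 273, 274, 275, 276, 277, 278, 279, 280, 281, 282, 283, 284, 285, 286, 287, 288, 289, 290, 291, 292, 293, 294, 295]
218 239 240 239 240 239 240 239 228 171 122 122 127 176 236 240 240 240 240 239 240 240 238 224 176
219 239 240 240 240 240 239 239 231 187 128 122 134 186 236 239 239 238 240 240 240 239 231 200 165
220 240 240 240 240 239 240 239 236 218 154 127 158 216 233 232 225 223 235 239 240 233 204 171 161
221 240 240 240 240 240 239 239 238 231 193 134 156 202 202 193 182 184 221 237 239 227 174 163 162
222 240 239 239 239 237 236 232 228 214 185 131 136 157 150 143 133 147 197 232 239 228 177 163 162
223 239 237 233 229 217 209 198 187 167 148 125 124 124 120 120 109 115 163 214 238 234 209 167 162
224 231 217 200 187 168 158 145 139 125 115 112 111 100 98 110 101 102 127 180 232 238 226 179 167
225 227 1
[... 388 characters left out ...]

229 241 238 222 168 165 148 148 170 169 150 145 127 119 159 172 172 162 136 103 104 146 209 234 240
230 241 240 233 205 168 143 157 174 171 155 126 113 123 142 164 171 165 149 122 122 149 199 229 240
231 241 241 238 225 172 147 149 172 173 165 148 153 156 158 171 177 173 174 176 194 215 227 235 239
232 240 242 240 227 171 155 137 158 170 172 171 180 187 195 205 214 219 224 226 235 239 240 240 240
233 232 240 238 224 167 149 139 154 159 181 198 209 225 230 233 236 239 239 239 240 241 241 240 239
234 206 215 213 200 163 149 160 185 212 223 230 232 239 240 240 241 241 241 240 240 241 242 240 240
235 162 171 172 168 162 161 187 226 239 240 240 240 240 241 241 241 241 241 240 240 241 242 241 241
```

```bash
cat > f.py <<'E'
from h import *
n=0;F=[];Z=[]
for i in range(1):
    o=status.get_obs(); F.append(o["contact_force"]); Z.append(o["tool_pos"])
print("F",np.mean(F,0),"pos",np.mean(Z,0),"grip",o["grip_force"],"t",o["t"],o["wrist_torque"])
E
python3 -m jog '[[0,0,0,0,0,0.3,-1],[0,0,0,0,0,0.25,-1],[0,0,0,0,0,0.1,-1],[0,0,0,0,0,0,-1],[0,0,0,0,0,0,-1]]'; for i in 1; do python3 -m jog '[[0,0,0,0,0,0,-1],[0,0,0,0,0,0,-1]]' | head -4; python3 -m jog '[[0,0,0,0,0,0.05,-1],[0,0,0,0,0,0,-1]]'| head -4; python3 -m jog '[[0,0,0,0,0,0,-1],[0,0,0,0,0,0,-1]]'| head -4; done
```

```text
t: 19.4
tool_pos: [0.4993, -0.0784, 0.1145]
tool_rot: [3.06, -0.713, 0.001]
contact_force: [-0.4, -0.5, -0.6]
opening: 0.0234
grip_force: 42.0
t: 19.65
tool_pos: [0.4993, -0.0784, 0.1145]
tool_rot: [3.06, -0.713, 0.001]
contact_force: [-0.4, -0.7, -1.8]
t: 19.9
tool_pos: [0.4991, -0.0783, 0.1126]
tool_rot: [-3.06, 0.713, 0.0]
contact_force: [-0.5, 0.4, -1.9]
t: 20.15
tool_pos: [0.4992, -0.0784, 0.1128]
tool_rot: [-3.06, 0.713, -0.0]
contact_force: [0.6, -0.5, -0.9]
```

```bash
st() { grep -E "tool_pos|contact" | tr '\n' ' '; echo; }
python3 -m jog '[[0,0,0,0,0,0.07,-1],[0,0,0,0,0,0,-1]]'|st; for k in 1 2 3; do python3 -m jog '[[0,0,0,0,0,0,-1]]'|st; done
python3 -m jog '[[0,0,0,0,0,0.07,-1],[0,0,0,0,0,0,-1]]'|st; for k in 1 2 3; do python3 -m jog '[[0,0,0,0,0,0,-1]]'|st; done
python3 -m jog '[[0,0,0,0,0,0.06,-1],[0,0,0,0,0,0,-1]]'|st; for k in 1 2 3; do python3 -m jog '[[0,0,0,0,0,0,-1]]'|st; done
```

```text
tool_pos: [0.499, -0.0783, 0.1104] contact_force: [0.5, 0.2, -1.7] 
tool_pos: [0.4991, -0.0784, 0.1106] contact_force: [-0.3, 0.6, -1.4] 
tool_pos: [0.4992, -0.0784, 0.1107] contact_force: [-1.0, -0.0, -1.2] 
tool_pos: [0.4992, -0.0784, 0.1108] contact_force: [0.2, -0.4, -2.0] 
tool_pos: [0.4994, -0.0785, 0.1088] contact_force: [0.4, -0.2, 0.0] 
tool_pos: [0.4994, -0.0784, 0.1089] contact_force: [-0.4, -0.0, 0.5] 
tool_pos: [0.4993, -0.0784, 0.1088] contact_force: [-0.4, -0.2, 0.0] 
tool_pos: [0.4993, -0.0785, 0.1088] contact_force: [-0.0, 0.2, 0.2] 
tool_pos: [0.4993, -0.0784, 0.1068] contact_force: [0.8, -0.4, 1.0] 
tool_pos: [0.4993, -0.0784, 0.107] contact_force: [0.5, -0.4, 1.3] 
tool_pos: [0.4993, -0.0784, 0.107] contact_force: [0.3, -0.9, 1.5] 
tool_pos: [0.4993, -0.0784, 0.1069] contact_force: [1.1, -0.3, 1.3]
```

```bash
st() { grep -E "tool_pos|contact|grip|rot" | tr '\n' ' '; echo; }
python3 -m jog '[[0,0,0,0,0,0.05,-1],[0,0,0,0,0,0,-1]]'|st; for k in 1 2 3 4; do python3 -m jog '[[0,0,0,0,0,0,-1]]'|st; done
python3 - <<'E'
from h import *
T,S=cam("top"),cam("scene")
b=cv2.resize(S["img"][180:245,250:315],None,fx=9,fy=9,interpolation=2); cv2.imwrite("pics/e.png",b[:,:,::-1])
p=np.array([.4993,-.0784,.1053]); f=lambda P:((proj(S,P)[0]-[249.5,179.5])*9).round(0)
print("mark",f(place(JIG,[0,-28,37])),"tip",f([p[0],p[1],.0365]),"noseend",f(p+[0,0,-.0572]),"shoulder",f(p+[0,0,-.0232]),"dial",f(p+[0,0,.0498]))
E
```

```text
tool_pos: [0.4993, -0.0784, 0.1053] tool_rot: [3.06, -0.713, 0.0] contact_force: [1.9, -0.3, 1.9] grip_force: 42.3 
tool_pos: [0.4993, -0.0784, 0.1054] tool_rot: [-3.06, 0.713, -0.0] contact_force: [0.3, 0.4, 1.4] grip_force: 42.3 
tool_pos: [0.4993, -0.0784, 0.1054] tool_rot: [3.06, -0.713, 0.001] contact_force: [0.9, -0.4, 1.7] grip_force: 42.3 
tool_pos: [0.4993, -0.0784, 0.1054] tool_rot: [3.06, -0.713, 0.0] contact_force: [1.4, 0.3, 1.4] grip_force: 42.3 
tool_pos: [0.4993, -0.0784, 0.1054] tool_rot: [-3.06, 0.713, -0.0] contact_force: [0.8, -0.0, 1.5] grip_force: 42.3 
mark [302. 457.] tip [302. 456.] noseend [300. 428.] shoulder [294. 343.] dial [280. 148.]
```

View pics/e.png

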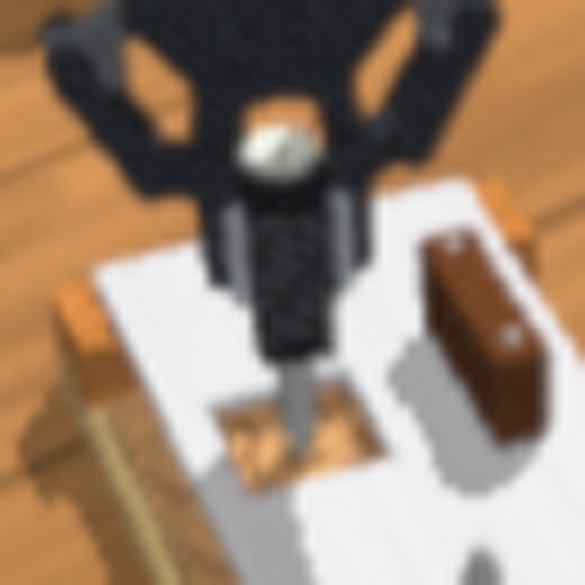

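```bash
python3 -c "
from station import finish_job; print(finish_job())"
```

```text
the job is handed in; nothing more can be done
None
```

I handed the job in at about 21 s with the larger plate over both pins, flush on the rails and let go, and the gauge held upright through the window. By the last image and arm position, its tip is on the cross, pressing about 3 N with the plunger roughly 5 mm in. No verdict was returned.

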